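Find the ballast housing with the loose weight

TASK

One of these three capped ballast housings has a loose weight inside and the other two are sound: lift them clear of the bench one by one and tip them 25 degrees or so, one end down and then the other, to feel which one shifts, until you are sure. Lay the bad one flat in the red tray and both sound ones side by side flat in the blue tray, setting them down gently rather than dropping them, and leave the other things on the bench alone.

Things in the scene. Friction and masses are not known exactly. Their poses are not given: they have to be found in the camera images.
- housing_a: Capped ballast housing, square aluminium box section 150 mm long (its x axis), 44 x 44 mm across, black end caps, about 0.45 kg. Origin at its centre, 22 mm above what it lies on. All three look alike; any one may be the bad one. Inside each is a hidden 0.25 kg steel block anywhere along x, so even a sound one balances up to 21 mm off centre. It starts flat on the bench.
- housing_b: Capped ballast housing, square aluminium box section 150 mm long (its x axis), 44 x 44 mm across, black end caps, about 0.45 kg. Origin at its centre, 22 mm above what it lies on. All three look alike; any one may be the bad one. In a sound one the block is fast. In the bad one it slides along x to the low end when tipped lengthwise over about 15 degrees, in under 1 s at 25 degrees.
- housing_c: Capped ballast housing, square aluminium box section 150 mm long (its x axis), 44 x 44 mm across, black end caps, about 0.45 kg. Origin at its centre, 22 mm above what it lies on. All three look alike; any one may be the bad one. In the bad one the slid block stays put once level again: tipped fully to the other end it shifts 76 mm, changing the moment on the grip by about 0.15 N m.
- red_tray: red plastic tray fixed to the bench, left or right of the housings. 180 (its x) by 210 mm (its y) outside, 25 high, walls and floor 5 mm thick. Origin at the centre of its underside; inner floor 5 mm above it. For the one bad housing. Length along tray x.
- blue_tray: blue plastic tray fixed to the bench, left or right of the housings. 180 (its x) by 210 mm (its y) outside, 25 high, walls and floor 5 mm thick. Origin at the centre of its underside; inner floor 5 mm above it. For the two sound housings, side by side, centres some 50 mm either side of the tray's centre along its y. Length along tray x.
- tin: bystander, loose, not to be disturbed: paper-labelled tin, 66 mm across and 70 mm high, standing beyond the housings; origin at the centre of its underside.
- screwdriver: bystander, loose, not to be disturbed: screwdriver 190 mm long lying beyond the housings; its x axis runs along it.
- cap_carton: bystander, loose, not to be disturbed: small brown carton 70 x 100 x 50 mm high beyond the housings; origin at the centre of its underside.
Things that resemble listed ones, but are neither listed nor needed, are in the scene too. Leave any brown look-alike of the housing_c alone. Leave any brown or purple look-alike of the housing_b alone.

How it is judged:
By the outcome, as a careful person would: the job done as asked, in the order asked, and still so for the second after the job is handed in, with the robot touching nothing.
It also fails if it takes over 67 s, if anything falls off the work surface, if the arm or the gripper's body presses on something with over 40 N, if the wrist force passes 120 N, or if a joint passes its speed limit or range.

ROBOT

A 7-joint arm with a two-finger parallel gripper is mounted at the origin on the work surface. World frame = base frame: x ahead of the robot, y to its left, z up, the work surface at z = 0. Lengths are in m, angles in rad, forces in N, time in s.
With the tool pointing down it reaches from about 0.425 to 0.95 m from the base axis. Payload 4.7 kg.
Tool frame: the origin (TCP) lies between the finger pads; the fingertips stand 25 mm ahead of it and the grasp point (between the pads) lies 6 mm ahead of it; z points along the fingers, y is the line along which they close (so a half turn about z gives the same grasp; the last joint's range is limited). The gripper opens to 85 mm and grips with 20 to 120 N. Pads are 22 mm wide; open, the fingers measure 114 mm over their backs; the gripper's body (76 mm by 85 mm) begins 54 mm behind the grasp point. The pads swing forward as they close: fully open they stand 13 mm farther back than shut.
Start: joints at [1.267, 0.469, -0.049, 1.532, 0.024, 1.141, -0.082], TCP at [0.183, -0.65, 0.256] pointing down, gripper open.
Joint ranges: [-2.59, 2.59], [-0.33, 1.99], [-1.39, 1.29], [0.1, 2.45], [-1.04, 4.18], [0.21, 1.99], [-2.66, 2.66]. Speed limits (rad/s): [2.57, 2.57, 3.14, 3.14, 3.14, 3.14, 3.14].

INTERFACE

Orientations are given as a 3x3 rotation matrix whose columns are the frame's x, y, z axes.
In Python, from rig import * gives the robot as it stands. Calls block until the motion is done:
- movep(position, orientation): joint-space move of the TCP to a pose.
- move_l(position, attitude=None, feed=0.15, until_force=None): straight line of the TCP; attitude=None keeps the orientation; feed is the mean speed in m/s. With until_force (N) it stops when the force on the tool has changed by that much, and returns True; else False.
- move_joints(angles): joint-space move.
- command_gripper(opening, newtons=None): finger opening in m; newtons is the grip in N (None keeps the last); returns when the fingers have stopped.
- sleep(seconds).
- inverse_kinematics(position, orientation): joint angles nearest the present ones, or None.
- sense(): the state.
- camera(name): name is "scene" or "top" or "wrist"; returns (picture, depth): 480x640x3 uint8, red, green, blue; 480x640 float32, m along the optical axis (not along the pixel's ray), 0 where there is no reading.
- camera_params(name): a dict with "K" (3x3 intrinsics, pixels), "position" and "rotation" of the camera in the world; the wrist camera has in their place "tool_from_camera" (4x4, takes a point from camera to tool coordinates, whose origin is the TCP and whose axes are the flange's). Camera axes: x right, y down, z forward; pixel columns grow to the right and rows downward; lengths in m; the calibration is good to about 2 mm. The wrist camera is an equidistant fisheye: a pixel r from the principal point sees the ray r / f radians off the axis. A picture is of the moment at which its call begins: read the wrist's pose just before it. camera_params takes no time and is no camera call.
A pose or a line that the arm cannot do raises Unreachable and nothing moves.
- finish_job(): hands the job in; it is judged then, once.
The state is a dict: "time_s": time; "joint_pos": joint angles; "qd": joint speeds; "joint_efforts": joint torques, N m; "position": TCP position; "tcp_rot": TCP orientation; "wrist_force": force on the tool from outside, world axes, zero at the start; "ft_torque": the same for the moment, N m; "finger_gap": finger opening in m; "gripper_force": force on a finger pad.
Only numpy, scipy, OpenCV 4.12 (cv2) and the standard library are available. Lean on these libraries where they do the work, as an engineer would, in place of code of your own. Each camera call takes 0.05 s, during which the arm holds its last target. There are 200 camera calls.

## Working session

There is one attempt and no reset: what is moved stays moved. The work goes in short steps, each a Python script; the robot and the scene stay as the last script left them, time stands still between calls to the robot, and variables do not carry over. Pictures are saved under pics/ and viewed, at most 10 in all, crops included, and the job is handed in when it is done.

```bash
mkdir -p pics; ls
python3 - <<'E'
from rig import *
import cv2,numpy as np
for n in ("top","scene"):
    p,d=camera(n); cv2.imwrite(f"pics/{n}0.png",p[:,:,::-1]); np.savez(f"{n}0.npz",p=p,d=d)
    c=camera_params(n); print(n,np.round(c["K"],1).tolist(),c["position"],np.round(c["rotation"],4).tolist())
s=sense(); print(s["time_s"],s["wrist_force"],s["finger_gap"])
print(camera_params("wrist"))
E
```

```text
pics
top [[560.2, 0.0, 332.5], [0.0, 560.2, 242.3], [0.0, 0.0, 1.0]] [ 0.29117088 -0.09528727  1.33403645] [[-0.0259, -0.9884, 0.1496], [-0.9997, 0.0263, 0.0006], [-0.0046, -0.1495, -0.9887]]
scene [[445.8, 0.0, 316.5], [0.0, 445.8, 238.7], [0.0, 0.0, 1.0]] [ 1.22042161 -0.18941253  0.64803493] [[0.1367, 0.6353, -0.7601], [0.9906, -0.0953, 0.0985], [-0.0099, -0.7664, -0.6423]]
0.1 [ 0.09045519 -0.43127153  0.08673469] 0.08538001371354775
{'K': array([[371.64829954,   0.        , 320.44880598],
       [  0.        , 371.64829954, 241.46660128],
       [  0.        ,   0.        ,   1.        ]]), 'tool_from_camera': array([[-4.19257745e-04, -9.57566597e-01, -2.88211792e-01,
         7.40548263e-02],
       [ 9.99999600e-01, -6.29105646e-04,  6.35480504e-04,
         1.91550815e-03],
       [-7.89830569e-04, -2.88211410e-01,  9.57566478e-01,
        -1.17192556e-01],
       [ 0.00000000e+00,  0.00000000e+00,  0.00000000e+00,
         1.00000000e+00]])}
```

View pics/top0.png

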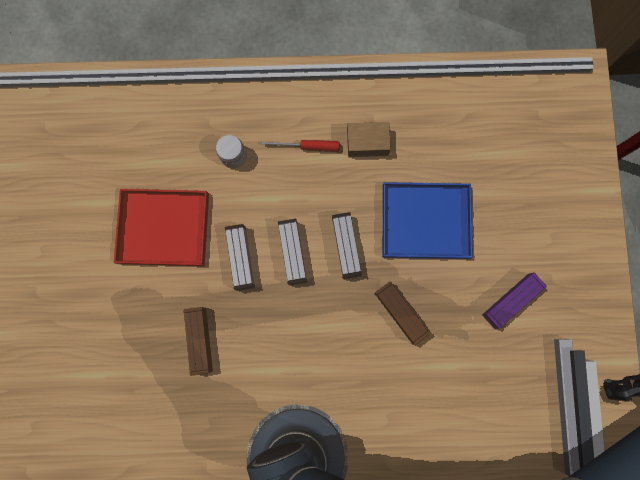

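View pics/scene0.png

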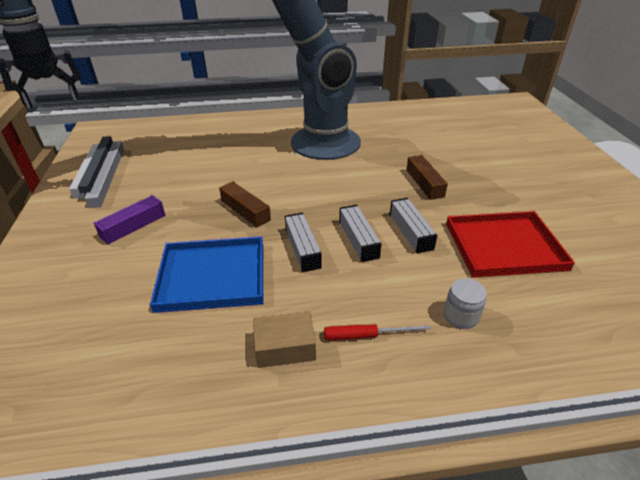

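```bash
cat > h.py <<'E'
import numpy as np, cv2
from rig import *
def cloud(n,d,P):
    v,u=np.mgrid[:480,:640]; K=P["K"]
    c=np.stack([(u-K[0,2])/K[0,0]*d,(v-K[1,2])/K[1,1]*d,d],-1)
    return c@P["rotation"].T+P["position"]
def rects(mask,P,z,amin=300):
    """contours -> min-area rects of rays cast on plane z"""
    out=[]
    for c in cv2.findContours(mask.astype(np.uint8),cv2.RETR_EXTERNAL,cv2.CHAIN_APPROX_NONE)[0]:
        if cv2.contourArea(c)<amin: continue
        px=c[:,0].astype(float); K=P["K"]
        r=np.c_[(px-K[:2,2])/K[0,0],np.ones(len(px))]@P["rotation"].T
        w=P["position"]+r*((z-P["position"][2])/r[:,2])[:,None]
        (x,y),(a,b),t=cv2.minAreaRect((w[:,:2]*1000).astype(np.float32))
        if a<b: a,b,t=b,a,t+90
        t=(t+90)%180-90
        out.append((x/1000,y/1000,a,b,t,px.mean(0)))
    return out
def att(yaw,tilt=0,flip=1):
    """tool down, tool x along yaw (deg); tilt about tool y"""
    c,s=np.cos(np.radians(yaw)),np.sin(np.radians(yaw))
    R=np.array([[c,s,0],[s,-c,0],[0,0,-1.]]).T.T
    R=np.column_stack([[c,s,0],[s,-c,0],[0,0,-1]])
    t=np.radians(tilt); return R@cv2.Rodrigues(np.array([0,t,0.]))[0]
E
python3 - <<'E'
from h import *
P=camera_params("top"); f=np.load("top0.npz"); p=f["p"].astype(int);d=f["d"]
w=cloud("top",d,P); z=w[...,2]
print("table z",np.median(z[200:300,60:100]))
m=(z>.038)&(z<.052)&(d>0); m[:180]=0
for r in rects(m,P,.044): print("obj",np.round(r[:5],3),r[5].round(), "z",np.round(np.median(z[int(r[5][1])-3:int(r[5][1])+3,int(r[5][0])-3:int(r[5][0])+3]),4))
R,G,B=p[...,0],p[...,1],p[...,2]
red=(R>100)&(G<70)&(B<70)
blue=(B>90)&(R<70)
for n,mm in(("red",red),("blue",blue)):
    for r in rects(mm,P,.025,3000): print(n,np.round(r[:5],3),r[5].round())
s=sense();print(s["tcp_rot"].round(3))
for yaw in (0,180):
  for t in (0,25,-25):
    for y in (.12,.0,-.13): 
        q=inverse_kinematics([.5,y,.2],att(yaw,t)); print(yaw,t,y,None if q is None else np.round(q,2))
for y in(.35,-.3):
  q=inverse_kinematics([.5,y,.1],att(0)); print(y,None if q is None else np.round(q,2))
im=cv2.resize(f["p"][200:310,200:440,::-1],None,fx=3,fy=3,interpolation=2);cv2.imwrite("pics/crop1.png",im)
E
```

```text
table z -0.0016582262020296001
obj [ 1.00000e-01 -6.40000e-01  2.47836e+02  3.14770e+01 -3.70000e-02] [582. 405.] z 0.0502
obj [  0.269   0.221 149.356  44.618   6.824] [196. 341.] z 0.0419
obj [  0.319  -0.249 149.299  43.079  35.008] [402. 313.] z 0.0422
obj [  0.342  -0.511 150.483  44.174 -50.989] [515. 300.] z 0.0428
obj [4.59000e-01 1.25000e-01 1.50036e+02 4.34860e+01 8.43000e+00] [238. 257.] z 0.0423
obj [4.69000e-01 1.00000e-03 1.49452e+02 4.39330e+01 8.10600e+00] [292. 251.] z 0.0441
obj [ 4.80000e-01 -1.27000e-01  1.50009e+02  4.32620e+01  8.44600e+00] [346. 245.] z 0.0425
red [  0.539   0.314 208.232 179.074  86.954] [160. 227.]
blue [  0.539  -0.321 209.099 178.59   87.517] [427. 220.]
[[ 0.962  0.271 -0.   ]
 [ 0.271 -0.962  0.002]
 [-0.    -0.002 -1.   ]]
0 0 0.12 [ 0.33  0.38 -0.8   1.94  0.33  0.96 -2.2 ]
0 0 0.0 [ 0.43  0.31 -0.61  1.98  0.22  0.92 -1.87]
0 0 -0.13 [ 0.49  0.3  -0.38  1.95  0.14  0.92 -1.53]
0 25 0.12 [ 0.38  0.22 -0.87  2.2   0.77  0.52 -2.65]
0 25 0.0 [ 0.39  0.13 -0.53  2.25  0.34  0.36 -1.99]
0 25 -0.13 [ 0.66  0.16 -0.48  2.21 -0.03  0.36 -1.34]
0 -25 0.12 [ 0.23  0.57 -0.69  1.7   0.17  1.39 -2.09]
0 -25 0.0 [ 0.26  0.5  -0.45  1.74  0.13  1.38 -1.81]
0 -25 -0.13 [ 0.34  0.49 -0.27  1.71  0.16  1.39 -1.56]
180 0 0.12 [ 0.61  0.59 -1.26  1.93  0.63  1.1   0.66]
180 0 0.0 [ 0.77  0.45 -1.08  1.96  0.47  1.01  1.04]
180 0 -0.13 [ 0.85  0.39 -0.85  1.93  0.36  0.97  1.41]
180 25 0.12 [ 0.45  0.74 -1.09  1.69  0.39  1.47  0.82]
180 25 0.0 [ 0.55  0.63 -0.9   1.72  0.34  1.45  1.11]
180 25 -0.13 [ 0.69  0.61 -0.8   1.69  0.38  1.48  1.34]
180 -25 0.12 [ 0.69  0.39 -1.29  2.19  1.03  0.69  0.28]
180 -25 0.0 [ 0.72  0.19 -0.9   2.24  0.55  0.4   0.97]
180 -25 -0.13 [ 0.96  0.22 -0.82  2.2   0.21  0.37  1.58]
0.35 [-0.79  0.54  0.14  1.84 -0.1   0.77 -2.16]
-0.3 [ 0.58  0.51 -0.15  1.89  0.11  0.75 -1.2 ]
```

View pics/crop1.png

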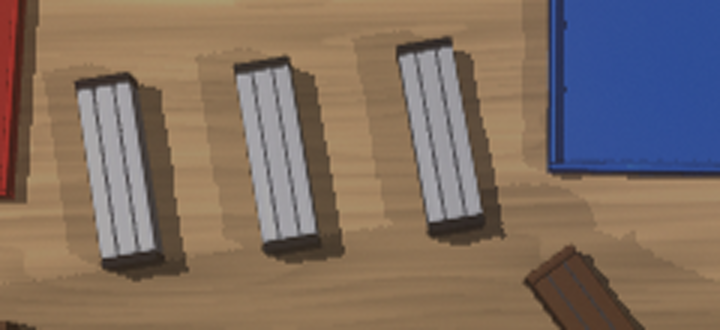

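The three aluminium boxes with black caps, at top pixels (238,257), (292,251) and (346,245), measure 150x44 mm and are the housings. The brown ones at (196,341) and (402,313) and the purple one at (515,300) are look-alikes. The crop confirms this. I'll start with the housing nearest the blue tray.

```bash
cat >> h.py <<'E'
H=[(.480,-.127),(.469,.001),(.459,.125)]; YAW=8.4
def T(msg=""):
    s=sense(); print(f"{s['time_s']:.2f}",msg,s["position"].round(3),"gap",round(s["finger_gap"],4),"F",s["wrist_force"].round(2)); return s
def mom(yaw,n=6):
    v=[]
    for _ in range(n): v.append(sense()["ft_torque"]); sleep(.03)
    return float(np.mean(v,0)@att(yaw)[:,1])
def pick(x,y,yaw=YAW,lift=.15):
    movep([x,y,.12],att(yaw)); T("above")
    move_l([x,y,.033],feed=.12); command_gripper(.03,100); T("gripped")
    move_l([x,y,lift],feed=.12)
def test(x,y,yaw=YAW,lift=.15):
    r=[]
    sleep(.2); r.append(mom(yaw))
    for t in (26,-26):
        movep([x,y,lift],att(yaw,t)); sleep(1.); a=sense()["tcp_rot"][2,0]
        movep([x,y,lift],att(yaw)); sleep(.25); r.append(mom(yaw)); print("tilt deg",round(np.degrees(np.arcsin(a)),1))
    T("tested"); print("moments start,+,-",np.round(r,4),"diff",round(r[2]-r[1],4)); return r
E
python3 - <<'E'
from h import *
move_joints([0.25,.3,0,1.95,0,.892,-1.2]); s=T("swing")
pick(*H[0]); T("lifted"); test(*H[0]); print(sense()["joint_pos"].round(2))
E
```

```text
2.17 swing [ 0.5   -0.172  0.193] gap 0.0852 F [-0.66  0.17 -0.5 ]
2.62 above [ 0.48  -0.128  0.12 ] gap 0.0856 F [ 0.82 -0.93  0.19]
3.96 gripped [ 0.481 -0.127  0.034] gap 0.0431 F [-0.25  1.76  6.05]
5.08 lifted [ 0.479 -0.127  0.149] gap 0.0429 F [-0.24  0.66 -4.39]
tilt deg 26.0
tilt deg -26.0
10.77 tested [ 0.48  -0.127  0.15 ] gap 0.0426 F [ 0.33  0.04 -4.55]
moments start,+,- [0.035  0.0214 0.0257] diff 0.0043
[-0.06  0.32  0.29  2.07 -0.13  0.77 -1.12]
```

```bash
cat >> h.py <<'E'
TY=-2.8
RED=(.539,.314); BF=(.5366,-.371); BN=(.5414,-.271)
def place(x,y,yaw=TY):
    movep([x,y,.13],att(yaw)); move_l([x,y,.05],feed=.12); T("over")
    hit=move_l([x,y,.034],feed=.025,until_force=3); T(f"down {hit}")
    command_gripper(.060); sleep(.1); T("open")
    move_l([x,y,.13],feed=.15); T("up")
E
python3 - <<'E'
from h import *
place(*BF)
command_gripper(.085); pick(*H[1]); T("lifted"); test(*H[1]); print(sense()["joint_pos"].round(2))
E
```

```text
12.57 over [ 0.537 -0.371  0.051] gap 0.0427 F [-0.36  0.45 -4.41]
13.07 down True [ 0.537 -0.371  0.039] gap 0.0428 F [-0.87  0.59  3.64]
13.47 open [ 0.536 -0.37   0.037] gap 0.0599 F [-0.07  0.16  1.44]
14.24 up [ 0.536 -0.37   0.129] gap 0.06 F [ 1.05 -0.54  0.22]
16.02 above [ 0.47 -0.    0.12] gap 0.085 F [ 0.66 -0.13  0.27]
17.37 gripped [0.469 0.002 0.034] gap 0.0428 F [-1.46  1.    7.2 ]
18.49 lifted [0.468 0.001 0.149] gap 0.0428 F [ 0.1   0.36 -3.86]
tilt deg 26.0
tilt deg -26.0
24.21 tested [0.469 0.001 0.15 ] gap 0.0428 F [ 0.68 -0.49 -4.08]
moments start,+,- [-0.0609 -0.0715 -0.0592] diff 0.0123
[-0.74  0.34  0.79  2.15 -0.34  0.78 -1.15]
```

Run:
```python
from h import *
place(*BN)
p,d=camera("top"); cv2.imwrite("pics/top1.png",cv2.resize(p[150:320,330:530,::-1],None,fx=3,fy=3))
command_gripper(.085); move_joints([-.25,.3,0,1.95,0,.892,-1.7]); T("mid")
pick(*H[2]); T("lifted"); test(*H[2]); print(sense()["joint_pos"].round(2))
```

```text
26.12 over [ 0.542 -0.271  0.051] gap 0.0425 F [ 0.47 -0.49 -4.65]
26.61 down True [ 0.542 -0.271  0.039] gap 0.0431 F [-0.62  0.25  4.27]
27.02 open [ 0.54  -0.27   0.038] gap 0.0596 F [ 0.2  -0.41 -0.11]
27.78 up [ 0.541 -0.27   0.129] gap 0.0598 F [-0.16 -0.19  0.34]
29.58 mid [0.521 0.088 0.193] gap 0.0848 F [ 0.01 -0.59  0.36]
30.07 above [0.459 0.124 0.119] gap 0.0849 F [ 0.42 -0.16  0.43]
31.42 gripped [0.46  0.126 0.034] gap 0.043 F [-1.81  1.58  6.59]
32.54 lifted [0.458 0.125 0.149] gap 0.0432 F [-0.22 -0.62 -4.59]
tilt deg 26.0
tilt deg -26.0
38.20 tested [0.459 0.125 0.15 ] gap 0.0431 F [ 0.08 -0.78 -4.58]
moments start,+,- [-0.0542  0.0971 -0.103 ] diff -0.2001
[-0.08  0.3  -0.32  2.09  0.13  0.77 -1.91]
```

View pics/top1.png

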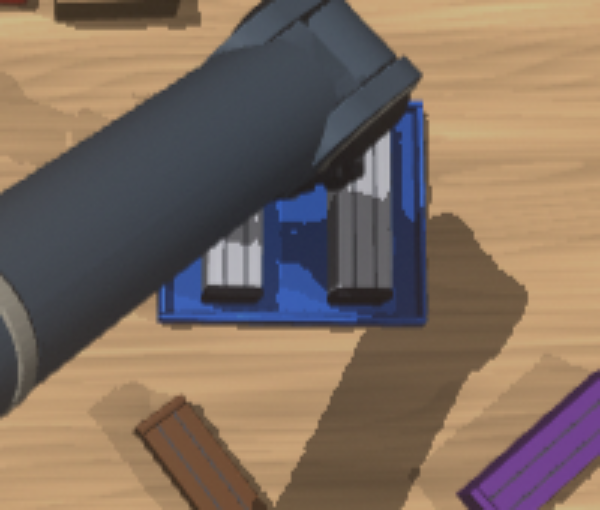

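The third housing is clearly the bad one: its moment shifted 0.2 N m, against about 0.01 for the other two. The picture shows both sound ones lying flat in the blue tray, with near ends at crop pixels (232,295) and (360,297). Next it goes in the red tray.

Run:
```python
from h import *
place(*RED)
move_joints([-0.05,.3,0,1.7,0,1.142,-1.5]); T("away"); 
p,d=camera("top"); P=camera_params("top"); z=cloud("top",d,P)[...,2]
m=(z>.042)&(z<.056)&(d>0); m[:180]=0
for r in rects(m,P,.049): print(np.round(r[:5],3),r[5].round())
cv2.imwrite("pics/top2.png",p[:,:,::-1])
```

```text
39.85 over [0.54  0.314 0.051] gap 0.043 F [ 0.56  0.54 -4.06]
40.34 down True [0.539 0.314 0.039] gap 0.0428 F [-0.22 -0.15  4.34]
40.75 open [0.538 0.313 0.037] gap 0.0603 F [-0.34 -0.63 -0.01]
41.52 up [0.538 0.314 0.129] gap 0.0601 F [-0.21 -1.04 -0.08]
42.89 away [ 0.589 -0.011  0.291] gap 0.06 F [0.6  0.27 0.22]
[ 9.00000e-02 -6.39000e-01  2.68181e+02  2.94350e+01 -3.70000e-02] [583. 414.]
[  0.269   0.22  148.658  42.884   6.522] [196. 341.]
[  0.319  -0.248 148.303  42.774  35.   ] [400. 311.]
[  0.341  -0.51  149.574  42.711 -51.051] [517. 300.]
[  0.539   0.31  150.054  44.925  -2.57 ] [158. 224.]
[  0.536  -0.371 148.456  44.633  -3.144] [451. 218.]
[  0.54   -0.272 150.243  42.336  -2.503] [408. 217.]
```

View pics/top2.png

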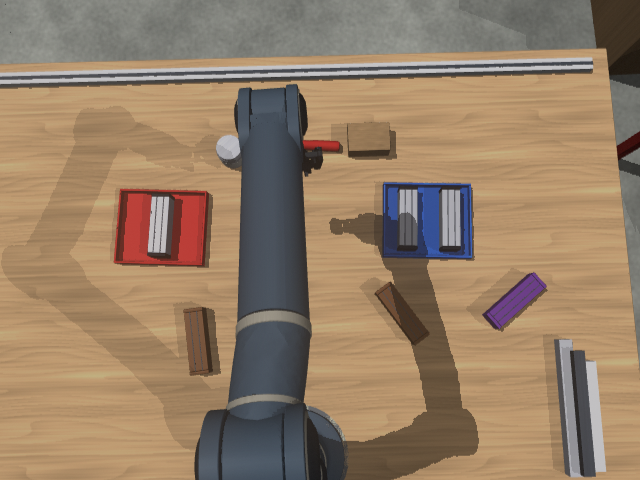

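The bad housing lies flat in the red tray at (158,224), and the two sound ones are in the blue tray at (408,217) and (451,218). The look-alikes, carton and tin are where they were. The screwdriver is partly hidden by the raised arm.

```bash
python3 -c "
from rig import *
print(finish_job())"
```

```text
the job is handed in; nothing more can be done
None
```

The job is handed in at about 43 s of the 67 s allowed: the bad housing, the one that started nearest the red tray (0.20 N m shift when tipped, about 0.01 for the others), lies flat in the red tray, and both sound ones lie side by side flat in the blue tray.

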